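# Stow the decade box and close the locked-out equipment tray

### The arm

A 7-joint arm with a two-finger parallel gripper is mounted at the origin on the work surface. World frame = base frame: x ahead of the robot, y to its left, z up, the work surface at z = 0. Lengths are in m, angles in rad, forces in N, time in s.
With the tool pointing down it reaches from about 0.375 to 0.925 m from the base axis. Payload 3.1 kg.
Tool frame: the origin (TCP) lies between the finger pads; the fingertips stand 19 mm ahead of it and the grasp point (between the pads) is the TCP; z points along the fingers, y is the direction in which the jaws open and shut (so a half turn about z gives the same grasp; the last joint's range is limited). The gripper opens to 85 mm and grips with 20 to 120 N. Pads are 22 mm wide; open, the fingers measure 114 mm over their backs; the gripper's body (76 mm by 85 mm) begins 54 mm behind the grasp point. The pads swing forward as they close: fully open they stand 13 mm farther back than shut.
Start: joints at [-1.447, 0.383, 0.044, 1.598, -0.018, 1.161, -0.05], TCP at [0.143, 0.634, 0.25] pointing down, gripper open.
Joint ranges: [-2.61, 2.61], [-0.41, 2.15], [-1.48, 1.57], [0, 2.5], [-1.57, 4.71], [0.05, 1.97], [-2.85, 2.85]. Speed limits (rad/s): [2.79, 2.79, 3.14, 3.14, 3.14, 3.14, 3.14].

### API

Orientations are given as a unit quaternion [x, y, z, w].
In Python, from bench import move_ptp, movel, move_j, move_gripper, pause, inverse_kinematics, read_camera, camera_params, MotionError, sign_off, look_for, tip_of, read_time_s, read_qpos, read_joint_vel, read_effort, read_eef_pos, read_tcp_rot, read_ft_force, read_ft_torque, read_finger_gap gives the robot as it stands. Calls block until the motion is done:
- move_ptp(position, orientation): joint-space move of the TCP to a pose.
- movel(position, orientation=None, speed=0.15): straight line of the TCP; orientation=None keeps the orientation; speed is the mean speed in m/s.
- move_j(angles): joint-space move.
- move_gripper(opening, effort=None): finger opening in m; effort is the grip in N (None keeps the last); returns when the fingers have stopped.
- pause(seconds).
- inverse_kinematics(position, orientation): joint angles nearest the present ones, or None.
- read_camera(name): name is "side" or "top" or "wrist"; returns the picture (384x512x3 uint8, red, green, blue); there is no depth.
- camera_params(name): a dict with "K" (3x3 intrinsics, pixels), "camera_from_world" (4x4, takes a point from world to camera coordinates). Camera axes: x right, y down, z forward; pixel columns grow to the right and rows downward; lengths in m; the calibration is good to about 2 mm. A picture is of the moment at which its call begins: read the wrist's pose just before it. camera_params takes no time and is no camera call; for the wrist camera it gives the pose at the moment of the call.
A pose or a line that the arm cannot do raises MotionError and nothing moves.
- sign_off(): hands the job in, once; it reports no verdict.
Trained networks look in the newest picture that a camera, given by its name, has taken for a name from the list of things; names that differ only in an ending like _2 or _b are one class to them, and where a whole thing is asked for, a point or a joint stands for the part that bears it (a point fixed in the world has none). Each returns a list of dicts, best first, with "confidence" (0 to 1); they miss things now and then, are a little off and sometimes report something else, mostly with a low value. They report only what shows in the picture. A call takes as long as a camera call. They do not tell look-alikes from the thing itself.
- look_for(camera, name): "at" ([column, row] in pixels, amid what is visible of it).
- tip_of(camera, name): "at" ([column, row] in pixels: a listed point, or the origin of a listed thing).
Readings, each from a call of its own:
- read_time_s(): time.
- read_qpos(): joint angles.
- read_joint_vel(): joint speeds.
- read_effort(): joint torques, N m.
- read_eef_pos(): TCP position.
- read_tcp_rot(): TCP orientation.
- read_ft_force(): force on the tool from outside, world axes, zero at the start.
- read_ft_torque(): the same for the moment, N m.
- read_finger_gap(): finger opening in m.
Only numpy, scipy, OpenCV 4.12 (cv2) and the standard library are available. Lean on these libraries where they do the work, as an engineer would, in place of code of your own. Each camera call takes 0.05 s, during which the arm holds its last target.

### The job

Put the grey decade box from the bench into the free half of the pulled-out equipment tray, laid flat on its floor beside the meter, set down rather than dropped. The tray is locked out: press the blue release lever on its right-hand slide and, holding it down, start the tray back into the rack case. Then push it fully home without slamming, box and meter still lying flat in their halves, and leave the other things on the bench where they are.

Things in the scene. Friction and masses are not known exactly. Their poses are not given: they have to be found in the camera images.
- rack: Fixed light-grey rack case, 264 mm wide (y), 270 deep (x), 116 high, with a flat instrument (215 wide, 62 high) on top, set 75 mm back from the case's front. Origin: at bench height, under the middle of its open front face; +x points into the case (the way the tray closes), +y to the left as seen by the robot. Position and yaw vary.
- tray (a joint): How far the equipment tray is pulled out of the rack case, in m: 0.19 = fully out and locked (the start), 0 = fully home. It runs along the rack's x axis with about 3 N of friction; in the locked position it cannot move in until the lever is pressed.
- panel (a point): Middle of the outer (robot-side) face of the tray's front panel, 57 mm above the bench; axes parallel to the rack's. The panel is 264 mm wide, 88 high (13 to 101 mm above the bench), 6 thick. Two upright bow handles stand 30 mm out from it, 108 mm left and right of the middle; the flat panel between them is free to push on.
- bay (a point): Middle of the free left half of the tray, on its floor, 29 mm above the bench; axes parallel to the rack's. The tray inside is 195 mm long (x), 190 wide (y); side and rear walls 27 mm above the floor, front panel 72 mm. Free strip about 105 mm wide (y), from left wall to meter. This point is 41 mm left of the tray's middle line and 104 mm behind the panel's outer face.
- lever (a joint): Angle of the blue release lever in rad: 0 = at rest, 0.13 = pressed to its stop. The lock tooth is clear from about 0.09. A spring holds it up: 4 N on the pad to start, 6 to 7 N at the stop. Once the tray has gone in by 10 mm the lever may be let go: it does not lock again on the way in, and springs fully back up by itself when the tray has gone in about 15 mm.
- lever_pad (a point): Middle of the top of the lever's blue thumb pad, 77 mm above the bench at rest (13.5 mm lower at the stop), beside the tray's right wall: 57 mm behind the panel's outer face, 112 mm right of the tray's middle line. Pad 32 mm long (rack x), 24 mm wide, with an 8 mm high lip along its rear (case-side) edge, whose front face is 16 mm from this point. It travels with the tray; press straight down.
- decade_mid (a point): Centre of the grey die-cast decade box (half-way up, 20 mm above its underside): 120 mm long (its x), 46 mm wide (its y), body 36 mm high, with three black dials and a red and a black terminal on top up to 44 mm; 0.25 to 0.5 kg. Lies loose on the bench to the left of the tray.
- meter_mid (a point): Centre of the dark handheld meter that already lies loose in the tray's right half, long side along the tray: 160 x 72 x 30 mm, this point 15 mm above its underside. It stays in the tray.
- spool: Solder reel with green flanges, 64 mm across, 60 mm high, standing loose on the bench; origin in the middle of its underside. Bystander.
- tape: Roll of black tape lying flat, 72 mm across, 24 mm high; origin in the middle of its underside. Bystander.
- parts_tray: Pale lilac compartment tray with small turned parts, 110 x 170 x 26 mm, on the bench to the right; origin in the middle of its underside. Bystander.
- supply: Red transformer box, 130 x 85 x 60 mm, on the bench to the left of the rack case; origin in the middle of its underside. Bystander.
- driver: Screwdriver with orange handle, 190 mm long, lying at the left of the bench. Bystander.
There are look-alikes about, which are no part of the job. There is more than one size of the part that bears decade_mid; the job needs the middle-sized.

How it is judged:
By the outcome, as a careful person would: the job done as asked, in the order asked, and still so for the second after the job is handed in, with the robot touching nothing.
It also fails if it takes over 51 s, if anything falls off the work surface, if the arm or the gripper's body presses on something with over 40 N, if the wrist force passes 120 N, or if a joint passes its speed limit or range.

## Working session

There is one attempt and no reset: what is moved stays moved. The work goes in short steps, each a Python script; the robot and the scene stay as the last script left them, time stands still between calls to the robot, and variables do not carry over. Pictures are saved under pics/ and viewed, and the job is handed in when it is done.

```bash
ls; mkdir -p pics; python3 - <<'E'
from bench import *
import cv2
for n in ["side","top","wrist"]:
    im=read_camera(n); cv2.imwrite(f"pics/a_{n}.png",cv2.cvtColor(im,cv2.COLOR_RGB2BGR))
    p=camera_params(n); print(n,p["K"],p["camera_from_world"])
    for o in ["decade_mid","panel","bay","lever_pad","meter_mid","rack"]:
        print(o,[(round(d["confidence"],2),[round(float(v)) for v in d["at"]]) for d in tip_of(n,o)])
print(read_time_s(),read_tcp_rot(),read_eef_pos())
E
```

```text
pics
side [[361.23578728   0.         254.165966  ]
 [  0.         361.23578728 195.49301694]
 [  0.           0.           1.        ]] [[-0.99718787 -0.07344984 -0.01488211  0.56425908]
 [-0.0340821   0.62132403 -0.78281215  0.05433752]
 [ 0.06674404 -0.78010356 -0.62208011  1.15365358]
 [ 0.          0.          0.          1.        ]]
decade_mid [(0.76, [262, 286]), (0.66, [266, 235]), (0.6, [323, 306])]
panel [(0.9, [287, 176])]
bay [(0.72, [294, 130]), (0.61, [256, 189])]
lever_pad [(0.45, [270, 150])]
meter_mid [(0.76, [255, 171])]
rack [(0.76, [228, 188])]
top [[481.26732949   0.         256.44051527]
 [  0.         481.26732949 199.28720192]
 [  0.           0.           1.        ]] [[-0.00731835 -0.99993864 -0.00831617  0.0310819 ]
 [-0.99573131  0.00805225 -0.09194742  0.54543273]
 [ 0.09200875  0.00760777 -0.99572914  1.68035197]
 [ 0.          0.          0.          1.        ]]
decade_mid [(0.95, [218, 208]), (0.83, [172, 205]), (0.56, [157, 249]), (0.51, [154, 166])]
panel [(0.62, [289, 219]), (0.4, [155, 168])]
bay [(0.94, [280, 194])]
lever_pad [(0.67, [326, 205])]
meter_mid [(0.82, [303, 190]), (0.46, [278, 193])]
rack [(0.57, [291, 167])]
wrist [[325.86313651   0.         260.25447901]
 [  0.         325.86313651 193.82600826]
 [  0.           0.           1.        ]] [[ 2.18147418e-01  9.75915772e-01 -3.32805031e-04 -6.51213408e-01]
 [ 9.41517202e-01 -2.10368506e-01  2.63230794e-01 -3.51702634e-02]
 [ 2.56821071e-01 -5.77364597e-02 -9.64732833e-01  3.79606102e-01]
 [ 0.00000000e+00  0.00000000e+00  0.00000000e+00  1.00000000e+00]]
decade_mid []
panel []
bay []
lever_pad []
meter_mid []
rack []
1.05 [ 1.10649801e-01  9.93859457e-01 -3.01034192e-05 -1.68815595e-05] [0.14294988 0.63407302 0.25025612]
```

```bash
python3 - <<'E'
import cv2
for n in ["side","top"]:
    im=cv2.imread(f"pics/a_{n}.png")
    cv2.imwrite(f"pics/b_{n}.png",cv2.resize(im[90:330,130:390] if n=="side" else im[80:300,120:400],None,fx=2.5,fy=2.5,interpolation=cv2.INTER_CUBIC))
E
```

```text
(no output)
```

View pics/b_top.png

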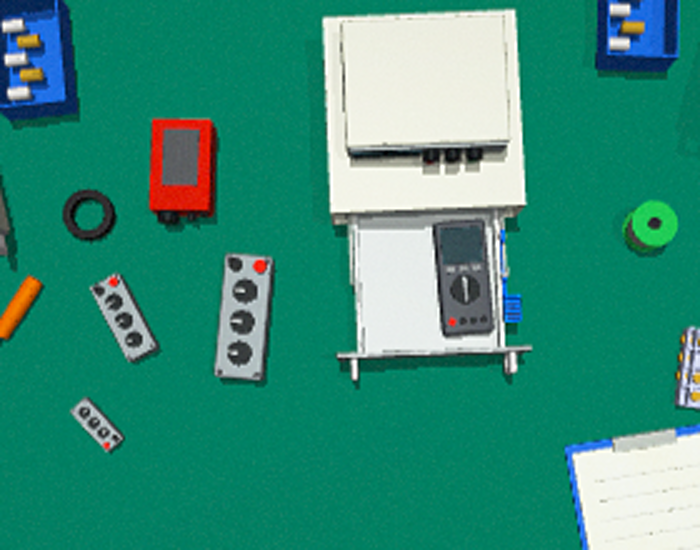

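View pics/b_side.png

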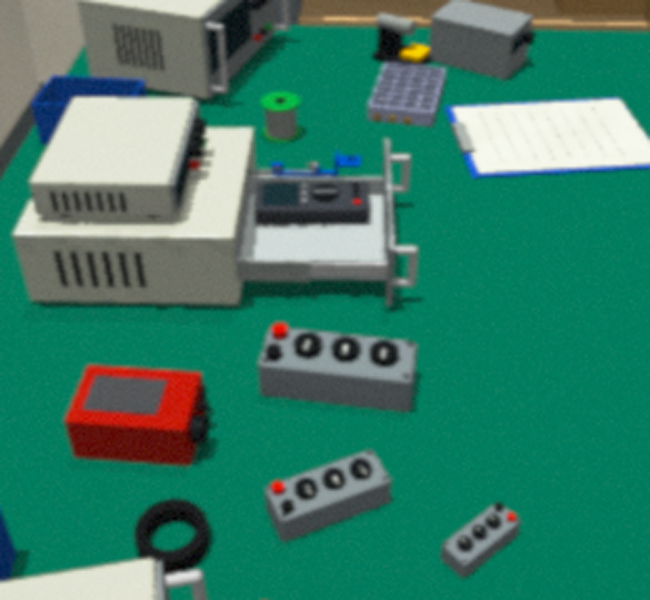

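View pics/a_top.png

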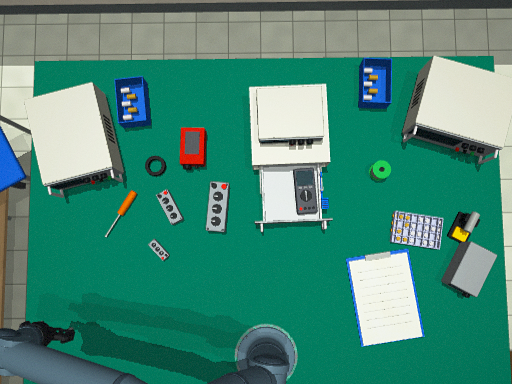

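Three candidates in the top picture: large (218,208), middle (170,207) and small (159,250). The middle one measures about 36 px, which is roughly 120 mm, so it fits. I'll confirm by measuring and enlarging it.

```bash
cat > h.py <<'E'
from bench import *
import numpy as np, cv2
from scipy.spatial.transform import Rotation as R
def backproj(P,px,z):
    K,T=P["K"],np.array(P["camera_from_world"]); 
    Rm,t=T[:3,:3],T[:3,3]; c=-Rm.T@t
    d=Rm.T@np.linalg.inv(K)@np.array([px[0],px[1],1.])
    return c+d*(z-c[2])/d[2]
def proj(P,X):
    T=np.array(P["camera_from_world"]); q=T[:3,:3]@np.array(X)+T[:3,3]; q=P["K"]@q; return q[:2]/q[2]
def down(yaw):  # tool z down, tool y axis at angle yaw in world xy
    y=np.array([np.cos(yaw),np.sin(yaw),0]); z=np.array([0,0,-1.]); x=np.cross(y,z)
    return R.from_matrix(np.c_[x,y,z]).as_quat()
def save(n,f,sc=1.5,roi=None):
    im=cv2.cvtColor(n,cv2.COLOR_RGB2BGR)
    if roi: im=im[roi[1]:roi[3],roi[0]:roi[2]]
    cv2.imwrite("pics/"+f,cv2.resize(im,None,fx=sc,fy=sc,interpolation=cv2.INTER_CUBIC))
E
python3 - <<'E'
from h import *
im=cv2.imread("pics/a_top.png"); P=camera_params("top")
hsv=cv2.cvtColor(im,cv2.COLOR_BGR2HSV)
m=((hsv[...,1]<60)&(hsv[...,2]>110)).astype(np.uint8)
for name,(x0,y0,x1,y1) in dict(big=(200,175,235,240),mid=(150,183,190,230),small=(140,235,175,265)).items():
    s=m[y0:y1,x0:x1]; s=cv2.morphologyEx(s,cv2.MORPH_CLOSE,np.ones((7,7)))
    c=max(cv2.findContours(s,0,1)[0],key=cv2.contourArea)+np.array([x0,y0])
    bx=cv2.boxPoints(cv2.minAreaRect(c)); W=np.array([backproj(P,b,0.036) for b in bx])
    print(name,bx.mean(0),W.mean(0).round(4),np.linalg.norm(np.diff(W,axis=0),axis=1).round(4),(W[1]-W[0]).round(3),(W[2]-W[1]).round(3))
for n,px,z in [("panel",(289,219),.057),("bay",(280,194),.029),("lever",(326,205),.077),("meter",(303,190),.044),("rack",(291,167),0)]:
    print(n,backproj(P,px,z).round(3))
cv2.imwrite("pics/c.png",cv2.resize(im[150:270,140:350],None,fx=3.7,fy=3.7,interpolation=cv2.INTER_CUBIC))
E
```

```text
big [216.8236  206.10226] [0.5221 0.1664 0.036 ] [0.1738 0.0656 0.1737] [ 0.173 -0.016  0.   ] [-0.007 -0.065  0.   ]
mid [168.7 206.4] [0.5222 0.3361 0.036 ] [0.044  0.1193 0.0437] [ 0.02  -0.039  0.   ] [-0.107 -0.054  0.   ]
small [157.98244 249.43932] [0.3715 0.3721 0.036 ] [0.0292 0.0774 0.0291] [ 0.02  -0.021  0.   ] [-0.057 -0.053  0.   ]
panel [ 0.473 -0.086  0.057]
bay [ 0.563 -0.057  0.029]
lever [ 0.519 -0.212  0.077]
meter [ 0.575 -0.137  0.044]
rack [ 0.664 -0.099  0.   ]
```

View pics/c.png

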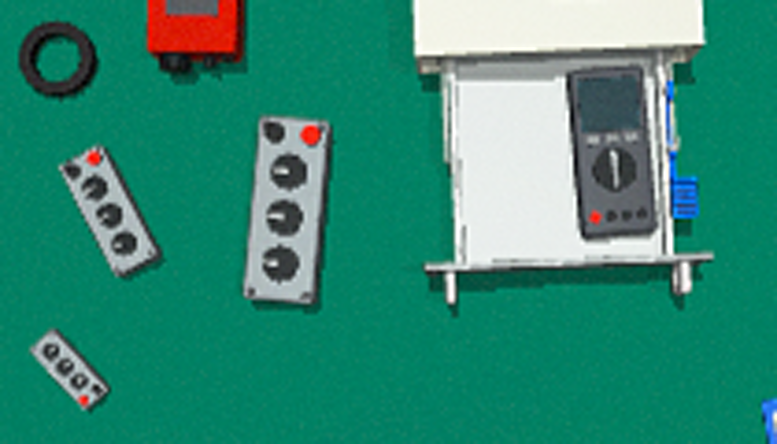

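The enlarged crop confirms it: the middle box measures 119×44 mm (large 174×66, small 77×29). It sits at about (0.522, 0.336) with its long axis at about 27°. I'll hover above it for a closer look.

```bash
python3 - <<'E'
from h import *
yaw=np.arctan2(.054,.107)
P=camera_params("wrist");T=np.array(P["camera_from_world"]);c=-T[:3,:3].T@T[:3,3]
Rt=R.from_quat(read_tcp_rot()); print("cam in tool",Rt.inv().apply(c-read_eef_pos()).round(3))
best=[]
for k in (-np.pi/2,np.pi/2):
    q=inverse_kinematics([.522,.336,.2],down(yaw+k)); print(k,None if q is None else np.round(q,2))
    for ty in (0.05,):
        q2=inverse_kinematics([.57,-.06,.2],down(ty+k)); print('tray',None if q2 is None else np.round(q2,2))
t=read_time_s()
k=-np.pi/2
move_ptp([.522,.336,.2],down(yaw+k)); print(read_time_s()-t)
P=camera_params("wrist"); im=read_camera("wrist"); save(im,"d1.png")
r=tip_of("wrist","decade_mid"); print(r)
for d in r: print(backproj(P,d["at"],.02).round(4))
print(read_ft_force())
E
```

```text
cam in tool [ 0.067  0.001 -0.125]
-1.5707963267948966 [-1.11  0.42  0.6   1.74 -0.27  1.06 -1.52]
tray [-0.77  0.44  1.    1.87 -0.43  1.06 -1.12]
1.5707963267948966 [-0.79  0.38  0.19  1.73 -0.08  1.05  1.46]
tray [-0.68  0.4   0.88  1.87 -0.35  1.04  1.96]
1.7667
[{'at': [414.4, 256.2], 'confidence': 0.76}, {'at': [164.8, 283.3], 'confidence': 0.66}, {'at': [261.8, 175.3], 'confidence': 0.58}]
[0.5186 0.1608 0.02  ]
[0.3735 0.3763 0.02  ]
[0.5228 0.3384 0.02  ]
[-0.187608    0.69651558 -0.7875747 ]
```

View pics/d1.png

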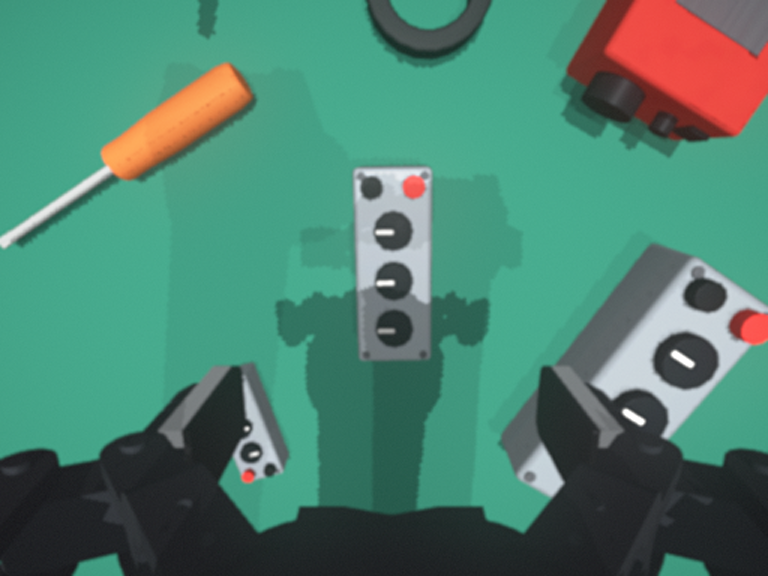

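```bash
python3 - <<'E'
from h import *
P=camera_params("wrist")
W=np.array([backproj(P,np.array(p)/1.5,.036) for p in [(354,168),(431,168),(431,360),(360,360)]])
c=W.mean(0); ax=W[0]+W[1]-W[2]-W[3]; yaw=np.arctan2(ax[1],ax[0]); print(W.round(4),c.round(4),np.degrees(yaw),np.linalg.norm(ax)/2)
q=down(yaw-np.pi/2)
t=read_time_s()
move_ptp([c[0],c[1],.09],q)
movel([c[0],c[1],.025],q,.1); print(read_time_s()-t)
print("f",read_ft_force())
move_gripper(0.02,50); print("gap",read_finger_gap(),read_time_s()-t)
movel([c[0],c[1],.17],q,.2)
print("gap",read_finger_gap(),read_ft_force(),read_time_s()-t)
save(read_camera("wrist"),"e1.png")
# to over tray, raised
ty=0.049
qt=down(ty-np.pi/2)
move_ptp([.53,-.06,.28],qt); print(read_time_s()-t)
im=read_camera("wrist"); save(im,"e2.png"); P=camera_params("wrist"); np.save("P_e2.npy",P,allow_pickle=True)
for o,z in [("panel",.057),("bay",.029),("lever_pad",.077),("meter_mid",.044),("rack",0)]:
    print(o,[(round(d["confidence"],2),np.round(d["at"]),backproj(P,d["at"],z).round(3)) for d in tip_of("wrist",o)])
print(read_time_s())
E
```

```text
[[0.5652 0.3852 0.036 ]
 [0.5853 0.3458 0.036 ]
 [0.4807 0.2895 0.036 ]
 [0.4601 0.3298 0.036 ]] [0.5228 0.3376 0.036 ] 28.05401018526699 0.11875890473364141
1.3165999999999998
f [ 0.28112701 -0.30540477 -0.1400199 ]
gap 0.04506308158835601 1.7666
gap 0.04531183679868291 [-0.88826498  0.29233384 -3.92190127] 2.6416
4.2166
panel [(0.53, array([257., 134.]), array([ 0.566, -0.05 ,  0.057]))]
bay [(0.6, array([258., 132.]), array([ 0.567, -0.051,  0.029]))]
lever_pad [(0.81, array([403., 189.]), array([ 0.521, -0.205,  0.077]))]
meter_mid [(0.67, array([339., 130.]), array([ 0.574, -0.139,  0.044]))]
rack [(0.64, array([296.,  50.]), array([ 0.66, -0.09,  0.  ]))]
7.4333
```

View pics/e1.png

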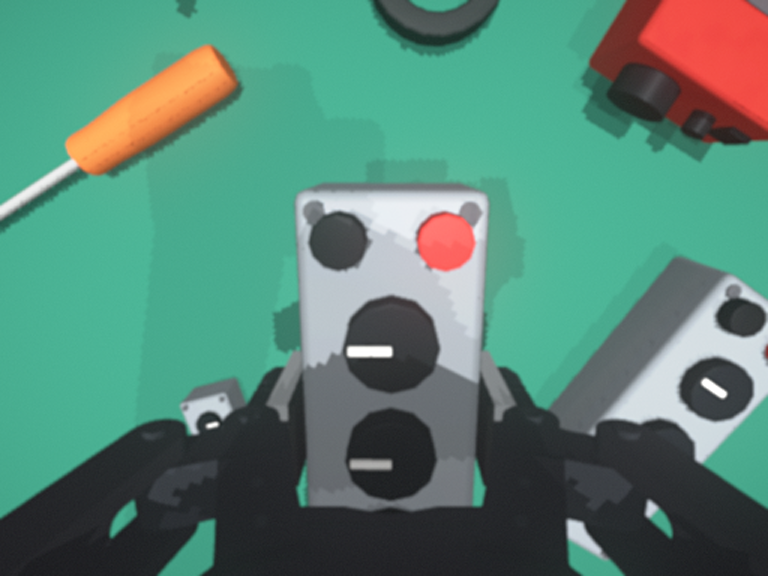

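View pics/e2.png

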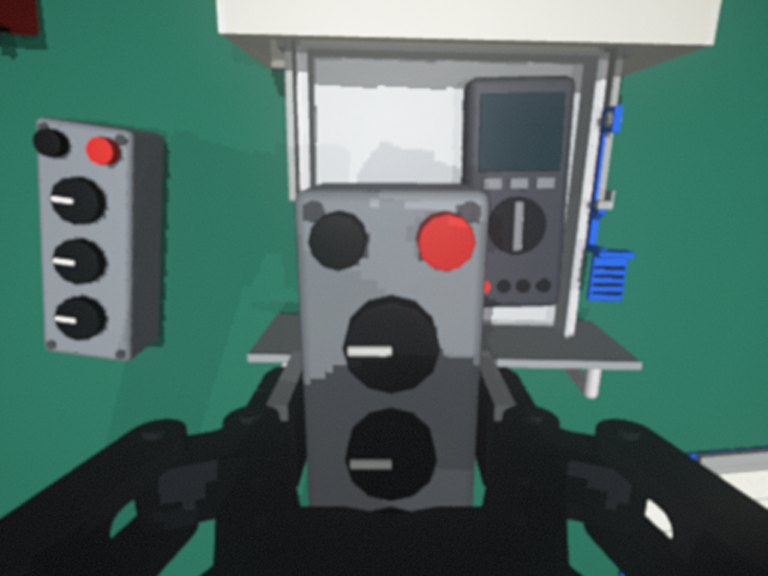

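```bash
python3 - <<'E'
from h import *
P=np.load("P_e2.npy",allow_pickle=True).item()
b=lambda p,z:backproj(P,np.array(p)/1.5,z)
pl,pr=b((248,362),.101),b((641,369),.101)
print("panel L,R",pl,pr,np.linalg.norm(pl-pr),"yaw",np.degrees(np.arctan2(-(pl-pr)[0]*-1*-1,(pl-pr)[1])))
cl,cr=b((219,34),.116),b((716,46),.116)
print("case",cl,cr,np.linalg.norm(cl-cr),(cl-cr))
print("left wall inner top", b((315,60),.056),b((312,190),.056))
print("meter corners top", [b(p,.059).round(4) for p in [(466,85),(574,80),(561,303),(486,300)]])
print("pad", [b(p,.077).round(4) for p in [(593,262),(630,262),(625,300),(588,300)]], "lip",[b(p,.085).round(4) for p in [(596,252),(634,254)]])
print("right wall top inner",b((587,60),.056),b((567,335),.056))
# top camera
P=camera_params("top")
s=3.7; f=lambda p,z:backproj(P,np.array(p)/s+np.array([140,150]),z)
print("top panel",f((425,270),.101),f((713,258),.101)); print("pad",f((685,200),.077))
E
```

```text
panel L,R [0.45889359 0.03564081 0.101     ] [ 0.46850586 -0.22840599  0.101     ] 0.26422170213639135 yaw 2.0848542044406213
case [0.65480317 0.0427283  0.116     ] [ 0.66381764 -0.22393087  0.116     ] 0.26681149561295725 [-0.00901447  0.26665917  0.        ]
left wall inner top [6.54887218e-01 3.55535484e-04 5.60000000e-02] [0.57123738 0.00120798 0.056     ]
meter corners top [array([ 0.6448, -0.0993,  0.059 ]), array([ 0.6518, -0.1697,  0.059 ]), array([ 0.4998, -0.1838,  0.059 ]), array([ 0.499 , -0.1283,  0.059 ])]
pad [array([ 0.5351, -0.1944,  0.077 ]), array([ 0.5365, -0.2197,  0.077 ]), array([ 0.5095, -0.2212,  0.077 ]), array([ 0.5081, -0.1954,  0.077 ])] lip [array([ 0.5435, -0.1918,  0.085 ]), array([ 0.5435, -0.2172,  0.085 ])]
right wall top inner [ 0.66479624 -0.17732139  0.056     ] [ 0.47404408 -0.19319092  0.056     ]
top panel [0.45852456 0.03219937 0.101     ] [ 0.46743276 -0.23006504  0.101     ]
pad [ 0.52255641 -0.20893586  0.077     ]
```

Panel middle is about (0.4634, −0.0975) and the rack yaw about 2°. That puts the bay at (0.566, −0.053), matching the networks' own reports. Placing the box now.

```bash
cat >> h.py <<'E'
YAW=np.radians(2.0); PAN=np.array([.4634,-.0975])
EX=np.array([np.cos(YAW),np.sin(YAW)]); EY=np.array([-EX[1],EX[0]])
def rk(x,y,z): # relative to panel point (tray out)
    p=PAN+x*EX+y*EY; return [p[0],p[1],z]
E
python3 - <<'E'
from h import *
q=down(YAW-np.pi/2); t=read_time_s()
move_ptp(rk(.104,.042,.14),q)
f0=read_ft_force()
movel(rk(.104,.042,.062),q,.08)
print(f0,read_ft_force(),read_time_s()-t)
z=.062
while z>.0515:
    z-=.0015; movel(rk(.104,.042,z),q,.03); df=read_ft_force()-f0
    if abs(df[2])>2.5: break
print(z,df,read_eef_pos(),read_time_s()-t)
save(read_camera("wrist"),"f1.png")
save(read_camera("side"),"f1s.png",3,(220,110,370,220))
E
```

```text
[ 0.49657998 -0.9612512  -3.21844957] [ 0.84037474  0.73519058 -3.4574063 ] 1.7584000000000009
0.05449999999999999 [-0.80323358  1.37211256  2.50837988] [ 0.56631516 -0.05198259  0.05489721] 3.008400000000001
```

View pics/f1.png

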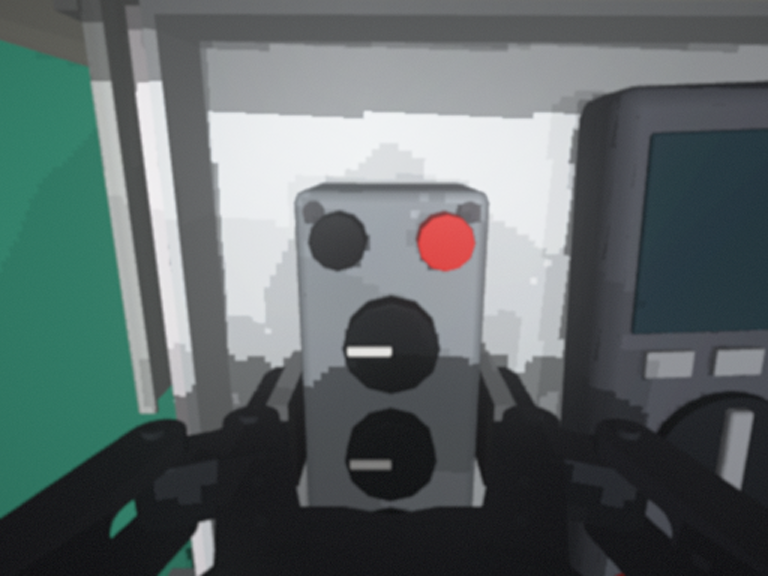

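View pics/f1s.png

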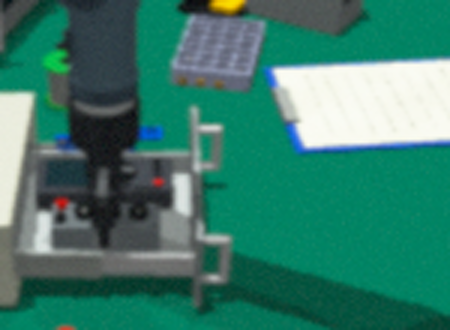

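The box is on the floor of its half: contact force is 2.5 N, and it sits between the left wall at column ~210 and the meter at ~570. Releasing it, then going to the lever.

```bash
python3 - <<'E'
from h import *
q=down(YAW-np.pi/2); t=read_time_s()
movel(rk(.104,.042,.0538),q,.03)
move_gripper(.062); print(read_finger_gap())
movel(rk(.104,.042,.15),q,.12)
P=camera_params("wrist");save(read_camera("wrist"),"g1.png")
q2=down(YAW+np.pi/2)
for n,p in dict(lev=rk(.057,-.112,.16),push0=rk(-.03,0,.078),push1=rk(.18,0,.078)).items():
    for nm,qq in (("-",q),("+",q2)):
        a=inverse_kinematics(p,qq); print(n,nm,None if a is None else np.round(a,2))
move_gripper(0.0)
movel(rk(.08,.0,.2),q,.25)
P=camera_params("wrist");im=read_camera("wrist");save(im,"g2.png");np.save("P_g2.npy",P,allow_pickle=True)
for o,z in [("lever_pad",.077),("decade_mid",.049)]:
    print(o,[(round(d["confidence"],2),np.round(d["at"]),backproj(P,d["at"],z).round(4)) for d in tip_of("wrist",o)])
print(rk(.057,-.112,.077),read_time_s(),read_ft_force(),read_finger_gap())
E
```

```text
0.0619354866274094
lev - [-0.44  0.46  0.91  1.92 -0.43  0.98 -0.86]
lev + [ 0.06  0.33  0.29  1.9  -0.12  0.93  2.01]
push0 - [-0.66  0.37  0.9   2.24 -0.44  0.72 -0.99]
push0 + [-0.11  0.26  0.26  2.22 -0.11  0.68  1.83]
push1 - [-0.49  0.71  0.77  1.74 -0.59  0.94 -1.01]
push1 + [-0.01  0.57  0.11  1.72 -0.08  0.86  1.74]
lever_pad [(0.66, array([394., 220.]), array([ 0.5244, -0.2034,  0.077 ])), (0.66, array([316., 148.]), array([ 0.5795, -0.1354,  0.077 ]))]
decade_mid [(0.75, array([212., 158.]), array([ 0.5647, -0.0519,  0.049 ]))]
[np.float64(0.5242740207707685), np.float64(-0.20744250131409617), 0.077] 13.2833 [-0.22930301  0.37199544  0.02561481] 0.0007058953568282585
```

View pics/g2.png

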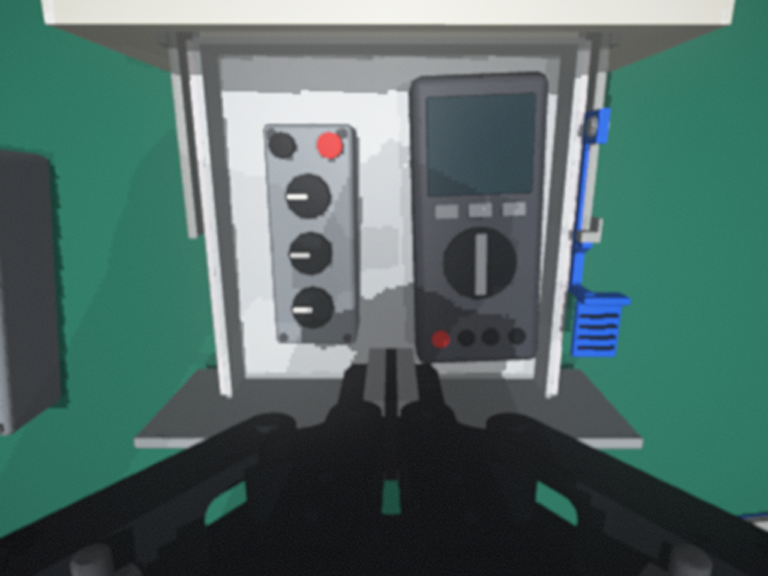

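The box lies flat and straight in the left half, and the meter is undisturbed. The pad is at about (596,331) in the enlarged picture. Pressing the lever next.

```bash
python3 - <<'E'
from h import *
P=np.load("P_g2.npy",allow_pickle=True).item()
print("pad",backproj(P,np.array((596,331))/1.5,.077),backproj(P,np.array((600,304))/1.5,.077),"panel",[backproj(P,np.array(p)/1.5,.101) for p in ((136,445),(641,445))])
q=down(YAW-np.pi/2); t=read_time_s()
move_ptp(rk(.056,-.111,.125),q); f0=read_ft_force()
z=.100; movel(rk(.056,-.111,z),q,.08)
for z in np.arange(.098,.0795,-.002):
    movel(rk(.056,-.111,z),q,.04); f=read_ft_force()-f0; print(round(z,4),f.round(1),round(read_eef_pos()[2],4))
    if f[2]>14: break
print(read_time_s()-t,read_time_s()); save(read_camera("wrist"),"h1.png")
E
```

```text
pad [ 0.52353057 -0.20601247  0.077     ] [ 0.53875033 -0.20594009  0.077     ] panel [array([0.4607181 , 0.03572489, 0.101     ]), array([ 0.46992441, -0.22758608,  0.101     ])]
0.098 [-0.3 -2.2  0.5] 0.0982
0.096 [-0.2 -2.   1.1] 0.0963
0.094 [-1.  -1.1  4.1] 0.0944
0.092 [-1.1 -1.4  5.2] 0.0922
0.09 [-0.5 -1.1  4.8] 0.0902
0.088 [-0.9 -0.8  5. ] 0.0882
0.086 [-2.3 -0.7  6.5] 0.0863
0.084 [-1.7 -2.   7.2] 0.0843
0.082 [-3.1 -0.5 10.3] 0.083
0.08 [-2.5  0.2 16.3] 0.0826
3.558399999999999 16.8417
```

View pics/h1.png

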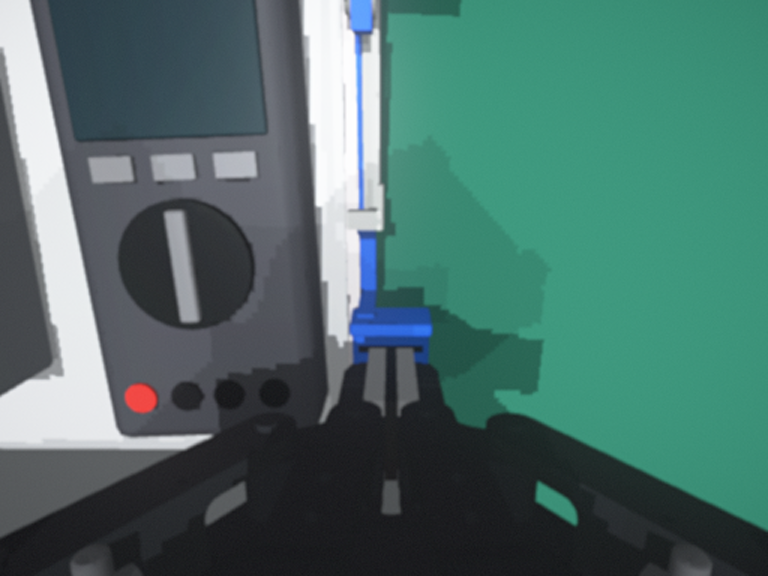

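The fingers are on the pad, and it reached its stop at TCP 0.0826 (16 N). I'll ease off a little and push in against the lip.

```bash
python3 - <<'E'
from h import *
q=down(YAW-np.pi/2); t=read_time_s()
movel(rk(.056,-.111,.0815),q,.04)
for dx in (.006,.012,.018,.024,.030,.034):
    movel(rk(.056+dx,-.111,.0815),q,.04); print(dx,read_ft_force().round(1),read_eef_pos().round(4))
P=camera_params("wrist"); save(read_camera("wrist"),"i1.png")
save(read_camera("top"),"i1t.png",4,(240,130,350,240))
print(read_time_s()-t,read_time_s())
E
```

```text
0.006 [ 0.   0.7 10. ] [ 0.5311 -0.2066  0.083 ]
0.012 [0.2 0.3 9.6] [ 0.5371 -0.2063  0.083 ]
0.018 [0.1 0.7 9. ] [ 0.5431 -0.2062  0.083 ]
0.024 [-0.6  0.   9.5] [ 0.5491 -0.2059  0.083 ]
0.03 [0.6 0.6 8.7] [ 0.555  -0.2058  0.083 ]
0.034 [0.1 1.4 8.6] [ 0.5587 -0.2057  0.083 ]
2.1000000000000014 18.9917
```

View pics/i1.png

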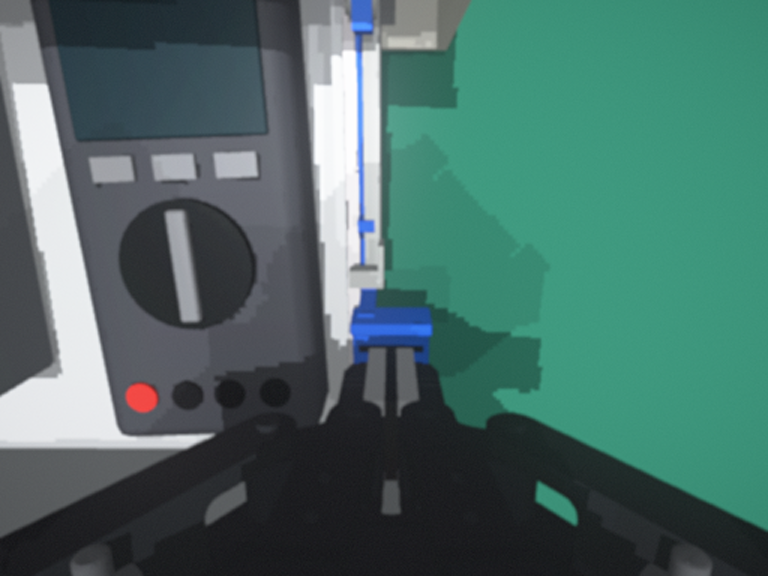

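View pics/i1t.png

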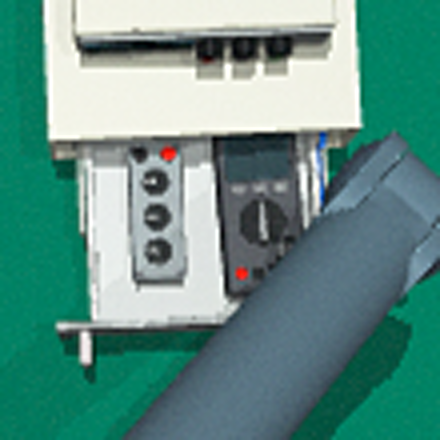

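The tray came in about 34 mm with the lever held down. I'll lift off, go in front of the panel with the camera turned to the robot side, and push.

```bash
python3 - <<'E'
from h import *
q=down(YAW-np.pi/2); q2=down(YAW+np.pi/2); t=read_time_s()
movel(rk(.090,-.111,.0815+.005),q,.05)
movel(rk(.088,-.111,.17),q,.2)
move_ptp(rk(-.03,0,.17),q2)
movel(rk(-.03,0,.078),q2,.12)
f0=read_ft_force(); print("t",read_time_s()-t)
for x,v in ((.010,.08),(.020,.03),(.026,.03),(.034,.03)):
    movel(rk(x,0,.078),q2,v); print(x,(read_ft_force()-f0).round(1),read_eef_pos().round(4))
save(read_camera("side"),"j1.png",3,(220,110,400,240)); print(read_time_s())
E
```

```text
t 3.9915999999999983
0.01 [-1.1 -0.2  0.9] [ 0.4731 -0.0972  0.0779]
0.02 [-1.3 -0.7 -0.8] [ 0.4835 -0.0968  0.078 ]
0.026 [-1.7  0.5 -1.1] [ 0.4889 -0.0965  0.0777]
0.034 [-0.5 -0.1  0.1] [ 0.4987 -0.0963  0.0783]
24.9333
```

View pics/j1.png

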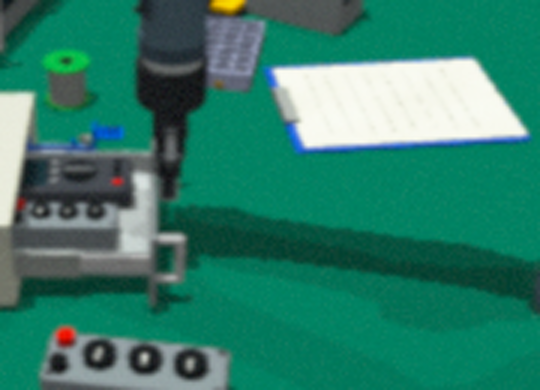

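The lever has sprung up, and the fingers are at the panel between the handles. Pushing home smoothly.

```bash
python3 - <<'E'
from h import *
q2=down(YAW+np.pi/2); t=read_time_s(); f0=np.zeros(3)
movel(rk(.05,0,.078),q2,.03);print((read_ft_force()-f0).round(1))
for x,v in ((.10,.05),(.15,.05),(.166,.03)):
    movel(rk(x,0,.078),q2,v); print(x,(read_ft_force()-f0).round(1),read_eef_pos().round(4))
x=.166
while x<.196:
    x+=.002; movel(rk(x,0,.078),q2,.02); f=read_ft_force()-f0; e=read_eef_pos()
    lag=x-(np.array(e[:2])-PAN)@EX
    print(round(x,3),f.round(1),round(lag,4))
    if f[0]<-12 or lag>.003: break
print(read_time_s()-t,read_time_s())
save(read_camera("side"),"k1.png",3,(180,100,360,250)); save(read_camera("top"),"k1t.png",4,(230,100,360,240))
E
```

```text
[ 1.  -0.3 -0.7]
0.1 [ 0.7 -0.6  2.7] [ 0.5644 -0.094   0.0783]
0.15 [-1.6  0.4  5.4] [ 0.6131 -0.0924  0.0782]
0.166 [ 0.3 -0.2  4.2] [ 0.6295 -0.0918  0.0782]
0.168 [-2.   0.5  5.1] 0.0002
0.17 [-1.6  0.4  5.6] 0.0002
0.172 [-0.9 -0.2  5.2] 0.0003
0.174 [-1.8 -0.2  5.2] 0.0003
0.176 [-0.9  0.5  4.9] 0.0003
0.178 [-1.9 -0.3  4.8] 0.0003
0.18 [-3.1  0.1  6.2] 0.0011
0.182 [-8.6  0.3  9.9] 0.0032
5.666700000000002 30.6
```

View pics/k1.png

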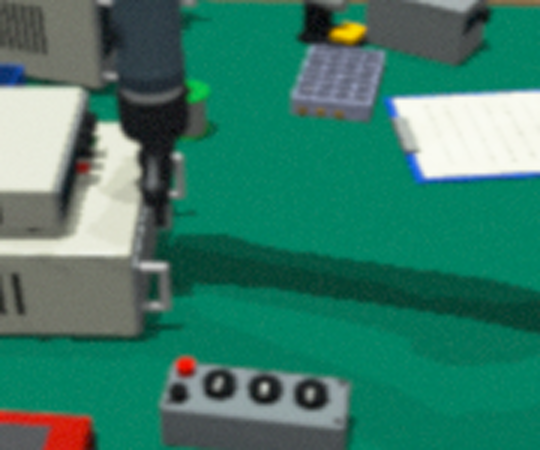

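View pics/k1t.png

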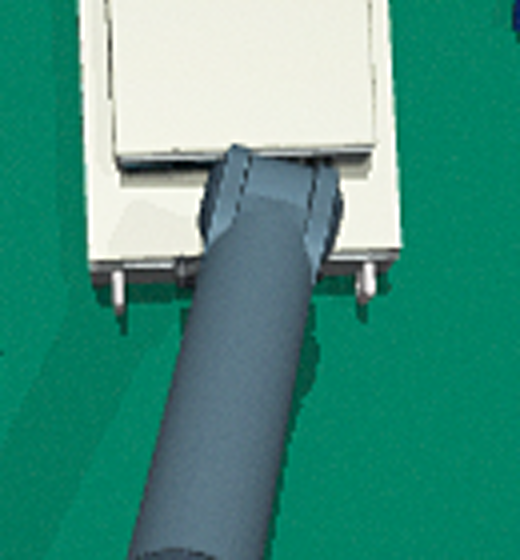

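It stopped at 0.179 with the force rising, just where home is expected. One firmer nudge, then back off and inspect.

```bash
python3 - <<'E'
from h import *
q2=down(YAW+np.pi/2); q=down(YAW-np.pi/2)
movel(rk(.184,0,.078),q2,.02); e=read_eef_pos(); print(read_ft_force().round(1),(np.array(e[:2])-PAN)@EX)
movel(rk(.16,0,.078),q2,.05); print(read_ft_force().round(1))
movel(rk(.09,0,.11),q2,.2)
movel(rk(.06,0,.30),q2,.25)
move_ptp(rk(.06,0,.30),q)
P=camera_params("wrist"); save(read_camera("wrist"),"l1.png")
save(read_camera("side"),"l1s.png",3,(180,100,360,250)); save(read_camera("top"),"l1t.png",1.5)
for o,z in [("panel",.057),("rack",0)]:
    print(o,[(round(d["confidence"],2),backproj(camera_params("top"),d["at"],z).round(3)) for d in tip_of("top",o)])
print(rk(.19,0,.057),read_time_s())
E
```

```text
[-11.8   0.3  15.2] 0.17879603321926682
[ 0.7 -0.8 -0.2]
panel [(0.71, array([ 0.648, -0.087,  0.057]))]
rack []
[np.float64(0.6532842571336281), np.float64(-0.09086909562652482), 0.057] 35.6833
```

View pics/l1.png

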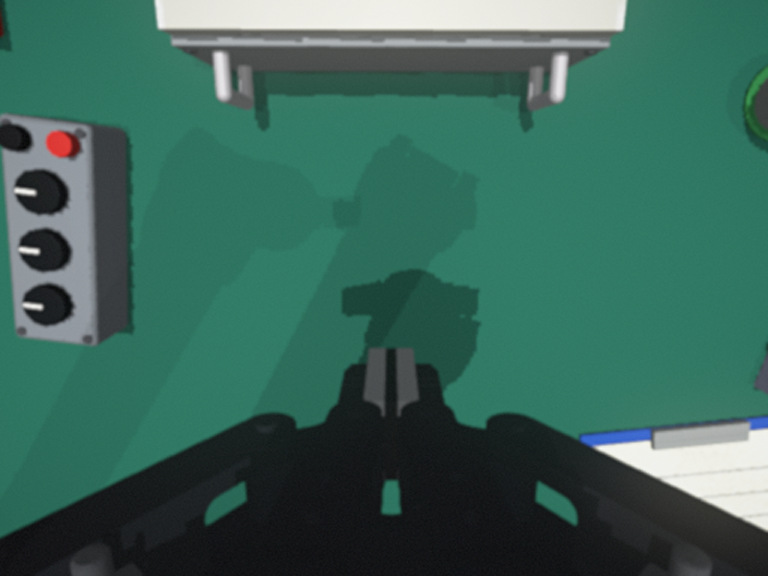

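View pics/l1s.png

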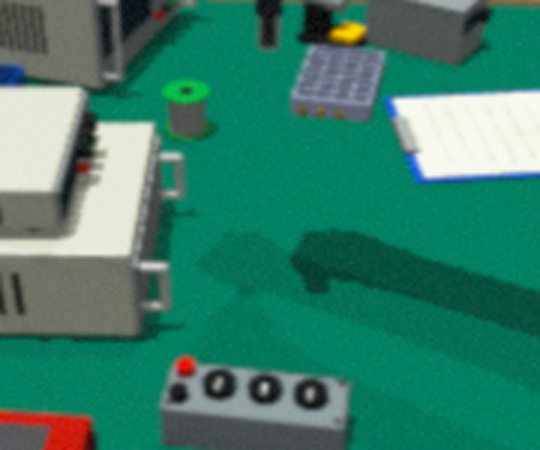

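View pics/l1t.png

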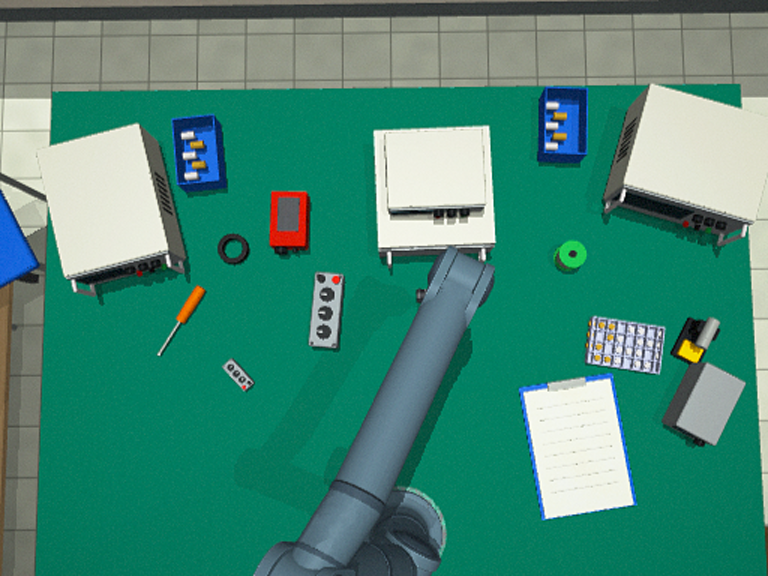

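```bash
python3 - <<'E'
from h import *
P=camera_params("wrist")
for p,z in (((172,44),.101),((610,46),.101),((157,30),.116),((625,31),.116)):
    w=backproj(P,np.array(p)/1.5,z); print(w.round(4),((w[:2]-PAN)@EX).round(4))
E
```

```text
[0.6505 0.0422 0.101 ] 0.1919
[ 0.6591 -0.2222  0.101 ] 0.1913
[0.6547 0.044  0.116 ] 0.1961
[ 0.664  -0.2235  0.116 ] 0.1961
```

The panel's outer face lies 4–5 mm in front of the case, the panel being 6 mm thick. It has travelled about 0.190 m and meets the hard stop, so the tray is home. The arm is clear, so I'll hand in.

```bash
python3 - <<'E'
from bench import *
sign_off(); print(read_time_s())
E
```

```text
the job is handed in; nothing more can be done
the job is handed in; nothing more can be done
```

I put the middle-sized decade box (measured 119×44 mm) in the left half of the tray. I then pressed the lever to its stop and, holding it down, pushed the tray in about 34 mm. Last I pushed the tray fully home slowly, and handed in at about 36 s of the 51 s allowed.

- **Box:** it touched down at about 2.5 N. The picture after release showed it lying flat and straight beside the undisturbed meter. The last view of both, with the tray about 34 mm in, showed them still in place; once the tray was shut neither could be seen, so their final state is inferred from the slow, smooth push.
- **Tray:** it stopped hard at the expected 0.190 m of travel, with about 12 N of push at the stop. In the last wrist picture the panel face stood 4–5 mm proud of the case, which fits the 6 mm panel closed up against it.
- **Other things on the bench:** the spool, tape, red supply box, parts tray, screwdriver and the other two decade boxes looked unmoved in the final top view.
- **Checks that disagreed:** the network's final panel position was about 5 mm short of home. I trusted the hard stop and the edge measurement instead. The network also found no rack in that last picture. An upward wrist force of 5 to 15 N appeared during the push and vanished when I backed off. I did not find its cause.

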